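# Hold a sample slide flush on a tilted stage

### The job

Slide the tilting stage sideways across the bench, without lifting it, from the outline it stands in into the empty outline, squarely. Then pick up the sample slide by its grip bar, tilt it to match the stage's sloped face and press its flat underside flush on the middle of the slope, its length running up the slope, with a light push of about 5 to 15 N. Finish while still gripping the slide and pressing it there; do not let go, do not shove the stage out of its outline, and leave the tin, the tweezers and the wick reel where they lie.

Things in the scene. Friction and masses are not known exactly. Their poses are not given: they have to be found in the camera images.
- stage_foot (a point): Tilting stage, loose, about 0.8 kg: dark steel foot 130 x 92 x 12 mm (x, y, z) lying flat on the bench, carrying a plate hinged at its low edge with a sprung aluminium face on it, clamped stiffly at a slope that differs each time (about 11 to 26 degrees; up to 0.3 Nm does not move it). This point is the centre of the foot's underside; x points along the foot from the hinge towards the upright tab, y to the left of x, z up. The stage stands with x roughly away from the robot.
- stage_tab (a point): The stage's upright aluminium tab, behind the high edge of the sloped plate, a place to grip it: 30 mm long in x, 14 mm thick in y, standing from z = 10 to 58 mm above the bench. This point is on its centre line 44 mm above the bench, and 47 mm along x from stage_foot; same axes.
- slope_mid (a point): Middle of the upper surface of the stage's sloped plate (80 mm long up the slope, 64 mm wide, 6 mm thick). This face plate stands 8 mm off the plate below it on springs and gives way along its normal by about 1 mm for each 2.5 N, up to 8 mm. x points up the slope (away from the robot, towards the tab), y along the level width, z is the outward normal of the face. Small cheeks and knobs beside the plate stay below 38 mm over the bench.
- slide_grip (a point): Sample slide, loose, about 0.12 kg: flat steel plate 64 x 48 x 6 mm (x, y, z) with a black grip bar upright along the middle of its top, 40 mm long (x), 12 mm thick (y), from 6 to 42 mm above the underside. This point is in the bar, 30 mm above the centre of the underside. x along plate and bar, z up out of the bar. It lies flat on the bench.
- slide_face (a point): Centre of the flat underside of the sample slide, 30 mm below slide_grip along the slide's z; same axes.
- outline_start_mid (a point): Centre of the outline in which the stage stands at the start: four black corner marks flat on the bench, 148 x 110 mm inside (x, y). Without height. Its x runs as the stage's x.
- outline_empty_mid (a point): Centre of the empty outline, of the same shape and size, 0.15 to 0.35 m to the side of the other one (left or right of it). The stage stands rightly in it when stage_foot is here and the stage's x is along this x.
- tip_tin: Bystander: small round tin, 36 mm across, 15 mm high; origin at the centre of its underside.
- tweezers_2: Bystander: black tweezers, 125 mm long, lying flat; origin at the centre of the underside.
- wick_reel: Bystander: small blue reel, 44 x 73 x 11 mm, lying flat; origin at the centre of the underside.
Not all that is in view belongs to the job. What is shaped like the part that bears stage_foot but pink is not meant.

How it is judged:
By the outcome, as a careful person would: the job done as asked, in the order asked, and still so for the second after the job is handed in, while the arm keeps its last pose, push and grip.
It also fails if it takes over 64 s, if anything falls off the work surface, if the arm or the gripper's body presses on something with over 40 N, if the wrist force passes 120 N, or if a joint passes its speed limit or range.

### The arm

A 6-joint arm with a two-finger parallel gripper is mounted at the origin on a cart in front of the work surface, level with it; the furniture and walls round the work are solid. World frame = base frame: x ahead of the robot, y to its left, z up, the work surface at z = 0. Lengths are in m, angles in rad, forces in N, time in s.
With the tool pointing down it reaches from about 0.35 to 0.875 m from the base axis. Payload 15.5 kg.
Tool frame: the origin (TCP) lies at the centre of the arm's flange, where the gripper is bolted on; the fingertips stand 173 mm ahead of it and the grasp point (between the pads) lies 155 mm ahead of it; z points along the fingers, y is the line along which they close (so a half turn about z gives the same grasp; the last joint's range is limited). The gripper opens to 85 mm and grips with 20 to 120 N. Pads are 22 mm wide; open, the fingers measure 114 mm over their backs; the gripper's body (76 mm by 85 mm) begins 54 mm behind the grasp point. The pads swing forward as they close: fully open they stand 13 mm farther back than shut.
Start: joints at [1.052, 0.494, 1.345, -0, 1.302, -0.096], TCP at [0.257, 0.57, 0.405] pointing down, gripper open.
Joint ranges: [-2.91, 2.91], [-0.82, 2.16], [0.22, 2.67], [-1.22, 4.37], [0.12, 2.79], [-3.08, 3.08]. Speed limits (rad/s): [1.89, 1.89, 2.57, 3.01, 3.01, 3.01].

### API

Orientations are given as a unit quaternion [x, y, z, w].
In Python, from workcell import arm, fingers, eyes, readout gives the robot as it stands. Calls block until the motion is done:
- arm.goto(position, orientation): joint-space move of the TCP to a pose.
- arm.line_to(position, attitude=None, speed=0.15, threshold=None): straight line of the TCP; attitude=None keeps the orientation; speed is the mean speed in m/s. With threshold (N) it stops when the force on the tool has changed by that much, and returns True; else False.
- arm.movej(angles): joint-space move.
- fingers.gripper_open() and fingers.grab(strength=None): open the fingers fully, or close them until they stop; strength is the grip in N (None keeps the last).
- arm.sleep(seconds).
- arm.ik(position, orientation): joint angles nearest the present ones, or None.
- eyes.camera(name): name is "side" or "top" or "wrist"; returns the picture (400x640x3 uint8, blue, green, red); there is no depth.
- eyes.calibration(name): a dict with "K" (3x3 intrinsics, pixels), "cam_to_world" (4x4, takes a point from camera to world coordinates); the wrist camera has in their place "mount" (4x4, takes a point from camera to tool coordinates, whose origin is the TCP and whose axes are the flange's). Camera axes: x right, y down, z forward; pixel columns grow to the right and rows downward; lengths in m; the calibration is good to about 2 mm. The wrist camera is an equidistant fisheye: a pixel r from the principal point sees the ray r / f radians off the axis. A picture is of the moment at which its call begins: read the wrist's pose just before it. calibration takes no time and is no camera call.
A pose or a line that the arm cannot do raises arm.MotionError and nothing moves.
- arm.job_done(): hands the job in; it is judged then, once.
Readings, each from a call of its own:
- readout.read_t(): time.
- readout.read_joint_pos(): joint angles.
- readout.read_joint_velocities(): joint speeds.
- readout.read_tau(): joint torques, N m.
- readout.read_tool_pos(): TCP position.
- readout.read_ee_rot(): TCP orientation.
- readout.read_force(): force on the tool from outside, world axes, zero at the start.
- readout.read_wrist_torque(): the same for the moment, N m.
- readout.read_finger_gap(): opening from 0.0 (shut) to 1.0 (fully open).
- readout.read_grasp_force(): force on a finger pad.
Only numpy, scipy, OpenCV 4.12 (cv2) and the standard library are available. Lean on these libraries where they do the work, as an engineer would, in place of code of your own. Each camera call takes 0.05 s, during which the arm holds its last target. There are 200 camera calls.

## Working session

There is one attempt and no reset: what is moved stays moved. The work goes in short steps, each a Python script; the robot and the scene stay as the last script left them, time stands still between calls to the robot, and variables do not carry over. Pictures are saved under pics/ and viewed, at most 10 in all, crops included, and the job is handed in when it is done.

```bash
ls; mkdir -p pics
python3 - <<'E'
from workcell import arm,fingers,eyes,readout
import cv2,numpy as np
np.set_printoptions(precision=4,suppress=True)
for n in("top","side","wrist"):
    if n=="wrist": print(readout.read_tool_pos(),readout.read_ee_rot())
    cv2.imwrite(f"pics/{n}0.png",eyes.camera(n)); c=eyes.calibration(n)
    for k in c: print(n,k,c[k])
print(readout.read_t())
E
```

```text
pics
top K [[375.9358   0.     321.9677]
 [  0.     375.9358 197.7765]
 [  0.       0.       1.    ]]
top cam_to_world [[ 0.0234 -0.9761  0.2159  0.3803]
 [-0.9997 -0.0235  0.002   0.0009]
 [ 0.0032 -0.2159 -0.9764  0.8901]
 [ 0.      0.      0.      1.    ]]
side K [[366.2726   0.     320.4878]
 [  0.     366.2726 200.3892]
 [  0.       0.       1.    ]]
side cam_to_world [[ 0.9283 -0.2529  0.2726  0.3488]
 [-0.3717 -0.6103  0.6995 -0.5975]
 [-0.0105 -0.7507 -0.6605  0.6266]
 [ 0.      0.      0.      1.    ]]
[0.2569 0.5696 0.4042] [ 0.2103  0.9776 -0.0005 -0.0002]
wrist K [[309.7069   0.     319.3673]
 [  0.     309.7069 199.7043]
 [  0.       0.       1.    ]]
wrist mount [[ 0.0019 -0.9461 -0.3238  0.0842]
 [ 1.      0.002  -0.0001  0.0011]
 [ 0.0007 -0.3238  0.9461  0.0307]
 [ 0.      0.      0.      1.    ]]
0.15
```

View pics/top0.png

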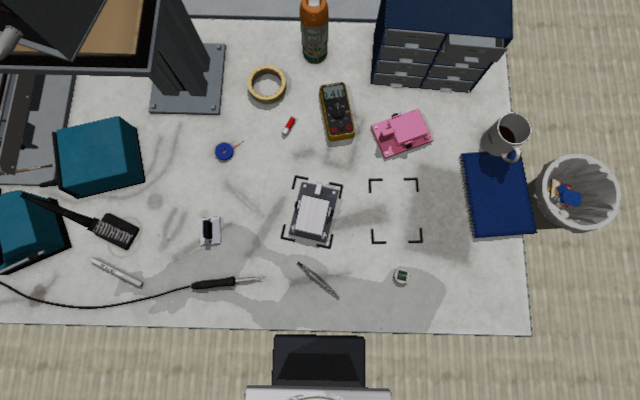

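View pics/side0.png

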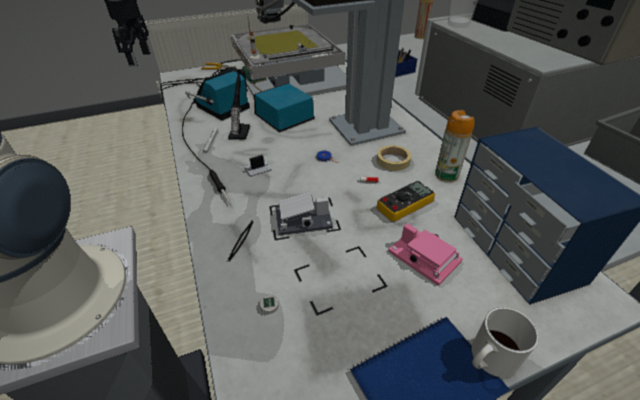

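The stage is at top (315,212), with the pink look-alike at (402,132), which I reject. The slide with its black bar is at (210,231). The empty outline is at (396,210), the tin at (401,276), the tweezers at (318,281) and the reel at (224,151). Next I'll look at close crops.

Run:
```python
import cv2,numpy as np
t=cv2.imread("pics/top0.png");s=cv2.imread("pics/side0.png")
r=lambda i,f:cv2.resize(i,None,fx=f,fy=f,interpolation=cv2.INTER_CUBIC)
cv2.imwrite("pics/c1.png",r(t[168:253,275:433],5))
a=r(t[205:255,185:235],8); b=r(s[145:185,235:285],8)
c=r(s[185:245,262:347],8)
cv2.imwrite("pics/c2.png",np.hstack([a,np.vstack([b,np.zeros((80,400,3),np.uint8)])]))
cv2.imwrite("pics/c3.png",c)
```

```text
(no output)
```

View pics/c1.png

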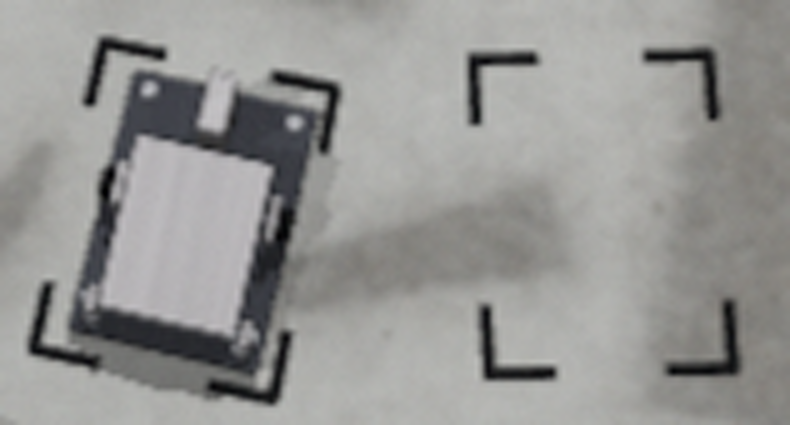

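View pics/c2.png

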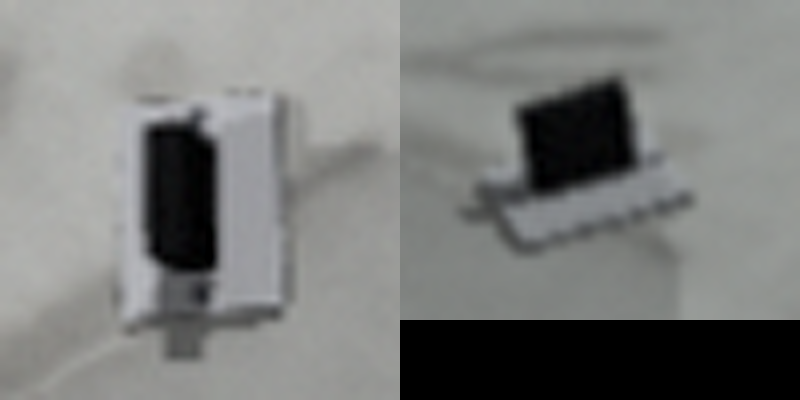

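View pics/c3.png

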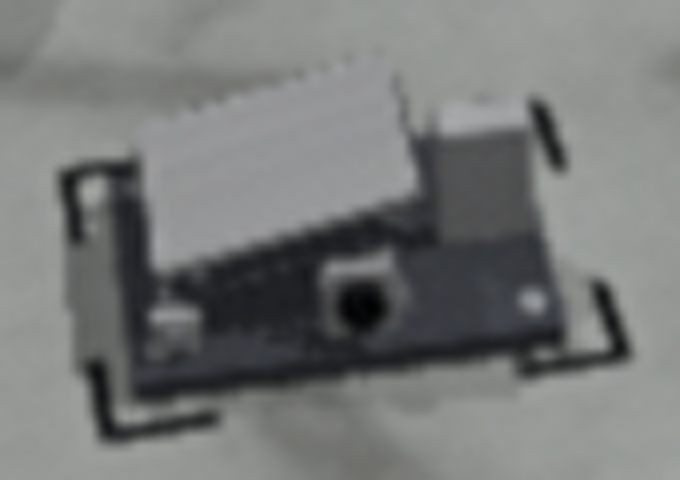

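The crops confirm the choices: in c1 the grey stage's plate corners are (140,137), (275,168), (240,338), (100,305) and the tab top is at (217,101). The empty outline's corners are (474,60), (712,55), (733,369), (491,374). In c2 the slide plate is clear, with the black bar on it. Now I'll compute positions.

```bash
cat > h.py <<'E'
from workcell import arm,fingers,eyes,readout
import cv2,numpy as np
from scipy.spatial.transform import Rotation as R
np.set_printoptions(precision=4,suppress=True)
def ray(n,px):
    c=eyes.calibration(n);T=c["cam_to_world"]
    d=T[:3,:3]@np.linalg.solve(c["K"],[px[0],px[1],1]);return T[:3,3],d
def onz(n,px,z):
    o,d=ray(n,px);return o+d*(z-o[2])/d[2]
def tri(*rs):
    A=0;b=0
    for o,d in rs:
        d=d/np.linalg.norm(d);P=np.eye(3)-np.outer(d,d);A=A+P;b=b+P@o
    p=np.linalg.solve(A,b)
    return p,[np.linalg.norm(np.cross(p-o,d/np.linalg.norm(d)))for o,d in rs]
def un(u,v,x0,y0,f): return x0+(u+.5)/f-.5,y0+(v+.5)/f-.5
E
python3 - <<'E'
from h import *
c1=lambda p:un(*p,275,168,5); c3=lambda p:un(*p,262,185,8); c2=lambda p:un(*p,185,205,8); c2s=lambda p:un(p[0]-400,p[1],235,145,8)
def rect(name,pts,z,conv=c1,cam="top"):
    P=np.array([onz(cam,conv(p),z) for p in pts]) # TL TR BR BL
    ax=P[0]+P[1]-P[2]-P[3]; print(name,P.mean(0),np.degrees(np.arctan2(ax[1],ax[0])),[np.linalg.norm(P[i]-P[i-1]) for i in range(4)])
rect("empty",[(474,60),(712,55),(733,369),(491,374)],0)
rect("start",[(103,44),(335,90),(274,398),(35,350)],0)
rect("foot",[(138,72),(325,113),(258,374),(72,333)],.012)
rect("slide",[(125,100),(278,92),(285,315),(125,325)],.006,c2)
T=[(140,137),(275,168),(240,338),(100,305)];S=[(385,55),(418,190),(155,272),(140,135)]
P=[]
for t,s in zip(T,S):
    p,e=tri(ray("top",c1(t)),ray("side",c3(s)));P.append(p);print(p,e)
P=np.array(P);print(P.mean(0),[np.linalg.norm(P[i]-P[i-1]) for i in range(4)])
x=P[0]+P[1]-P[2]-P[3];y=P[0]+P[3]-P[1]-P[2];print("slope",np.degrees(np.arctan2(x[2],np.hypot(x[0],x[1]))),np.degrees(np.arctan2(x[1],x[0])))
print("tab top",tri(ray("top",c1((217,101))),ray("side",c3((482,116)))))
for t,s in [((147,122),(625,78)),((150,265),(520,105))]: print("bar top",tri(ray("top",c2(t)),ray("side",c2s(s))))
E
```

```text
empty [ 0.5514 -0.1741  0.    ] 2.3441318398590036 [np.float64(0.15372464388367746), np.float64(0.11698584994902221), np.float64(0.15392807854104956), np.float64(0.1146682449267695)]
start [ 0.5436  0.0259 -0.    ] -10.027482802988104 [np.float64(0.15331790424322322), np.float64(0.11602315364674519), np.float64(0.15282828026220227), np.float64(0.11536555219746729)]
foot [0.54  0.02  0.012] -12.500181117664475 [np.float64(0.12975855599951855), np.float64(0.09235650571832978), np.float64(0.12935664070438863), np.float64(0.08913444701950816)]
slide [0.4904 0.2651 0.006 ] 5.902758681940214 [np.float64(0.06682950600580252), np.float64(0.045383855951798516), np.float64(0.06643702078852125), np.float64(0.04669894422691084)]
[0.571  0.0466 0.0566] [np.float64(0.0010227857206706126), np.float64(0.0010227857206710066)]
[ 0.5579 -0.0151  0.058 ] [np.float64(0.0011494329252518503), np.float64(0.0011494329252518631)]
[ 0.4823 -0.001   0.0408] [np.float64(0.000924549484962305), np.float64(0.0009245494849622731)]
[0.4967 0.0633 0.0358] [np.float64(0.0011635916155679315), np.float64(0.0011635916155679955)]
[0.527  0.0235 0.0478] [np.float64(0.07896367954948612), np.float64(0.0630554551921782), np.float64(0.07883116862484439), np.float64(0.0660900677218561)]
slope 13.97396914294631 -11.618638296865335
tab top (array([0.5891, 0.0121, 0.054 ]), [np.float64(0.0007200397503044704), np.float64(0.0007200397503045445)])
bar top (array([0.5121, 0.2738, 0.0375]), [np.float64(0.0015328070253352206), np.float64(0.0015328070253352167)])
bar top (array([0.472 , 0.2684, 0.0399]), [np.float64(0.002544366310067436), np.float64(0.0025443663100675933)])
```

Two views agree: the stage foot is at about (0.541, 0.0205) with yaw about -12°, slope about 14°, tab top z about 0.056. The slide is at about (0.491, 0.265) with yaw about 6.5°. The target is (0.551, -0.174) with yaw 2.3°. Next I grip the tab.

```bash
cat >> h.py <<'E'
def down(yaw,pitch=0): # tool z down, tool y ~ +world y at yaw 0; pitch>0 tips tool z towards +x
    return R.from_euler('ZY',[yaw,180-pitch],degrees=True)
def tcp(g,rot): return np.array(g)-rot.apply([0,0,.155])
def stat(): print("t",readout.read_t(),readout.read_tool_pos(),readout.read_ee_rot(),"F",readout.read_force(),"gap",readout.read_finger_gap(),readout.read_grasp_force())
E
python3 - <<'E'
from h import *
r=down(-12.1);print(r.as_quat(),r.apply([0,0,1]),r.apply([0,1,0]))
g=np.array([.587,.0107,.044])
print(arm.ik(tcp(g+[0,0,.12],r),r.as_quat()),arm.ik(tcp(g,r),r.as_quat()))
arm.goto(tcp(g+[0,0,.12],r),r.as_quat());stat()
cv2.imwrite("pics/w1.png",eyes.camera("wrist"))
E
```

```text
[ 0.1054  0.9944 -0.      0.    ] [ 0. -0. -1.] [0.2096 0.9778 0.    ]
[-0.0835  0.5354  1.5397 -0.      1.0665 -1.4431] [-0.0835  0.7048  1.626  -0.      0.8108 -1.4431]
t 2.4833 [0.587  0.0114 0.3191] [0.105  0.9945 0.0001 0.0001] F [-0.0402 -0.6281  1.1697] gap 0.9998865246406932 0.0
```

View pics/w1.png

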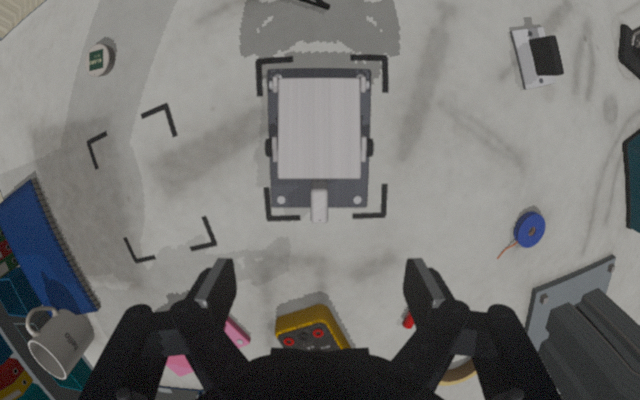

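The wrist view shows the tab at (319,205), centred between the fingers, and the stage square to the tool. Now I descend, grip and slide.

Run:
```python
from h import *
r=down(-12.1);g=np.array([.587,.0107,.044])
print(arm.line_to(tcp(g,r),r.as_quat(),threshold=12));stat()
fingers.grab(45);stat()
p=readout.read_tool_pos()
r2=down(2.3); d=np.array([np.cos(np.radians(2.3)),np.sin(np.radians(2.3))])*.047
q=np.r_[np.array([.5514,-.1741])+d,p[2]]
arm.line_to(q,r2.as_quat(),speed=.08);stat()
cv2.imwrite("pics/top1.png",eyes.camera("top"));cv2.imwrite("pics/side1.png",eyes.camera("side"))
t=cv2.imread("pics/top1.png");cv2.imwrite("pics/c4.png",cv2.resize(t[165:260,350:450],None,fx=6,fy=6,interpolation=cv2.INTER_CUBIC))
```

```text
False
t 3.4833 [0.5873 0.0107 0.1997] [0.1054 0.9944 0.     0.0006] F [ 0.5343  1.2486 -0.0122] gap 1.002258101052406 0.0
t 4.1333 [0.587  0.0108 0.1992] [0.1054 0.9944 0.0001 0.0001] F [-0.4877  0.9956  6.0299] gap 0.15196985908640342 44.72759485244751
t 6.575 [ 0.5982 -0.1718  0.1992] [-0.0199  0.9998  0.0004 -0.0002] F [-1.8302  4.7726  4.5833] gap 0.15448833541751958 44.737975001335144
```

View pics/c4.png

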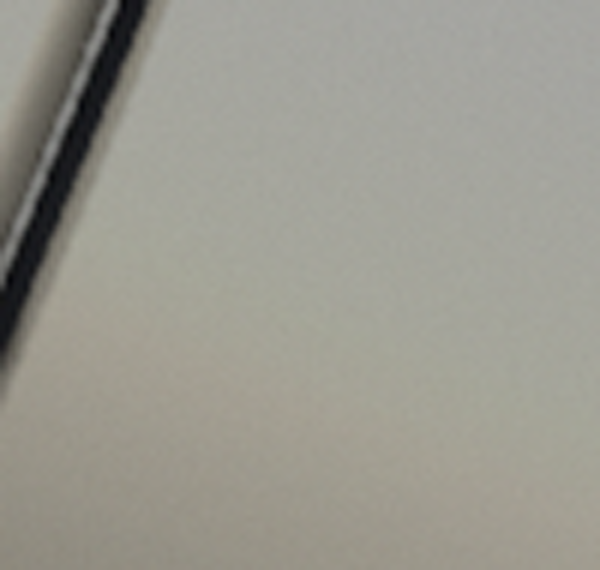

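The arm hides the top view. I'll release, move to above the slide, and look again from there.

Run:
```python
from h import *
fingers.gripper_open()
p=np.array(readout.read_tool_pos());arm.line_to(p+[0,0,.12],speed=.2)
r=down(6.5);g=np.array([.491,.265,.15])
print(arm.ik(tcp(g,r),r.as_quat()))
arm.goto(tcp(g,r),r.as_quat());stat()
t=eyes.camera("top");p=readout.read_tool_pos();print(p,readout.read_ee_rot());w=eyes.camera("wrist")
s=eyes.camera("side")
cv2.imwrite("pics/top2.png",t);cv2.imwrite("pics/w2.png",w);cv2.imwrite("pics/side2.png",s)
f=lambda i:cv2.resize(i,None,fx=5,fy=5,interpolation=cv2.INTER_CUBIC)
a=f(t[170:255,362:432]); b=f(w[130:215,265:355]);
cv2.imwrite("pics/c5.png",np.hstack([a,b]))
```

```text
[ 0.3879  0.5192  1.6261 -0.      0.9963 -1.2964]
t 9.7667 [0.4916 0.2643 0.3049] [-0.0562  0.9984 -0.      0.0001] F [ 0.089  -0.8936  0.6827] gap 0.9990876598910252 0.0
[0.4916 0.2642 0.305 ] [-0.0561  0.9984 -0.      0.0001]
```

View pics/c5.png

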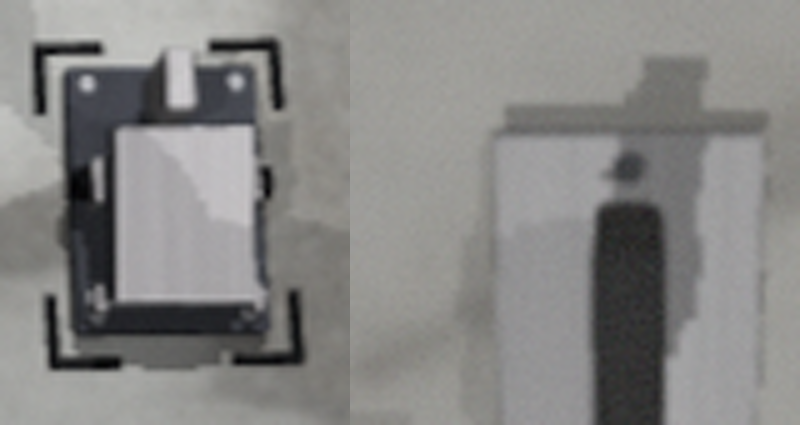

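```bash
cat >> h.py <<'E'
def wray(px,p,q):
    c=eyes.calibration("wrist");K=c["K"];M=c["mount"]
    a=np.array([(px[0]-K[0,2])/K[0,0],(px[1]-K[1,2])/K[1,1]]);th=np.hypot(*a)
    d=np.r_[a/th*np.sin(th),np.cos(th)] if th>0 else np.array([0,0,1.])
    r=R.from_quat(q);return np.array(p)+r.apply(M[:3,3]),r.apply(M[:3,:3]@d)
def wz(px,z,p,q):
    o,d=wray(px,p,q);return o+d*(z-o[2])/d[2]
E
python3 - <<'E'
from h import *
c=lambda p:un(*p,362,170,5)
def rect(name,pts,z):
    P=np.array([onz("top",c(p),z) for p in pts]); ax=P[0]+P[1]-P[2]-P[3]
    print(name,P.mean(0),np.degrees(np.arctan2(ax[1],ax[0])),[np.degrees(np.arctan2(*(P[a]-P[b])[1::-1])) for a,b in((0,3),(1,2),)],[np.linalg.norm(P[i]-P[i-1]) for i in range(4)])
rect("outline",[(38,49),(275,44),(298,358),(54,362)],0)
rect("foot",[(66,68),(255,65),(268,332),(75,335)],.012)
rect("face@.0478",[(115,128),(253,126),(257,300),(112,301)],.0478)
print("tabtop",onz("top",c((180,79)),.058), onz("top",c((170,48)),.058),onz("top",c((195,107)),.058))
w=cv2.imread("pics/w2.png");g=cv2.cvtColor(w,cv2.COLOR_BGR2GRAY)
print(g[165:260:3,320])
m=(g<75).astype(np.uint8);n,l,s,ce=cv2.connectedComponentsWithStats(m[:290]);
for i in range(1,n):
    if s[i,4]>60 and 250<ce[i,0]<400: print(s[i],ce[i])
E
```

```text
outline [ 0.552  -0.1735  0.    ] 2.4461568324217655 [np.float64(2.614888550796766), np.float64(2.2781900695680024)] [np.float64(0.1532780973477727), np.float64(0.11650784075066278), np.float64(0.1539761556223449), np.float64(0.11560480471243098)]
foot [ 0.5509 -0.1711  0.012 ] 1.2640728061564457 [np.float64(1.4710947658603137), np.float64(1.0572663027240836)] [np.float64(0.12907301673818994), np.float64(0.09141266458264134), np.float64(0.12920748770269203), np.float64(0.09047767483793145)]
face@.0478 [ 0.5372 -0.1723  0.0478] -1.0153419578143548 [np.float64(-1.6883771463051607), np.float64(-0.3459171726709364)] [np.float64(0.08008759302372301), np.float64(0.06356969311598899), np.float64(0.08051950898585486), np.float64(0.06542590284131694)]
tabtop [ 0.5974 -0.1695  0.058 ] [ 0.612  -0.1653  0.058 ] [ 0.5844 -0.1761  0.058 ]
[ 68 112  49  42  39  45  49  49  44  50  54  50  52  46  51  51  50  54
  53  50  55 153 153 156 157 157 156 157 158 159 160 161]
[ 252   40  122   27 2450] [310.2706  52.1449]
[314 170  14  56 735] [320.3048 197.7347]
```

Run:
```python
from h import *
from scipy.optimize import least_squares
p,q=[.4916,.2642,.305],[-.0561,.9984,0,.0001]
print("bar far",wz((320.3,226),.042,p,q),"near",wz((320.3,169.5),.006,p,q))
c1=lambda p:un(*p,275,168,5); c3=lambda p:un(*p,262,185,8)
pw,qw=[.587,.0114,.3191],[.105,.9945,.0001,.0001]
rs=[]
for ps,f in (([(140,137),(275,168),(240,338),(100,305)],lambda a:ray("top",c1(a))),([(385,55),(418,190),(155,272),(140,135)],lambda a:ray("side",c3(a))),([(360.5,178.5),(278.5,178.5),(281,77),(359,77)],lambda a:wray(a,pw,qw))):
    rs.append([f(a) for a in ps])
def model(v):
    r=R.from_euler('ZY',[v[3],-v[4]]);return v[:3]+r.apply([[.04,.032,0],[.04,-.032,0],[-.04,-.032,0],[-.04,.032,0]])
def res(v,use=(0,1,2)):
    out=[]
    for k in use:
        for P,(o,d) in zip(model(v),rs[k]):
            d=d/np.linalg.norm(d);out+=list(np.cross(P-o,d)*1000)
    return out
for use in((0,1,2),(0,1),(1,2),(0,2)):
    s=least_squares(res,[.527,.0235,.048,-.2,.25],args=(use,),x_scale=[.01,.01,.01,.1,.1])
    print(use,s.x[:3],np.degrees(s.x[3:]),np.sqrt(np.mean(s.fun**2)))
s=least_squares(res,[.527,.0235,.048,-.2,.25])
f=np.array([.541,.0205]);c,sn=np.cos(s.x[3]),np.sin(s.x[3]);print("mid in stage frame",(np.array([[c,sn],[-sn,c]])@(s.x[:2]-f)))
```

```text
bar far [0.51   0.2684 0.042 ] near [0.4714 0.264  0.006 ]
(0, 1, 2) [0.5273 0.0246 0.0467] [-11.9948  14.3063] 0.9458651782278971
(0, 1) [0.527  0.0235 0.0476] [-11.9792  14.5439] 0.8709594301735571
(1, 2) [0.5281 0.0255 0.0461] [-12.1431  14.1865] 0.7116312890145065
(0, 2) [0.527  0.0246 0.0455] [-11.8903  13.706 ] 0.909694210845253
mid in stage frame [-0.0142  0.0012]
```

Run:
```python
from h import *
fingers.grab(20)
yaw,sl=1.9,14.3
M=np.array([.537,-.172,.047]); r=down(yaw,sl); F=R.from_euler('ZY',[yaw,-sl],degrees=True)
print(r.apply([0,0,1]),F.apply([0,0,1]))
tip=lambda g:np.array(g)-r.apply([0,0,.173])
arm.goto(tip(M+F.apply([-.025,0,.09])),r.as_quat())
for u in(-.025,.025):
    arm.line_to(tip(M+F.apply([u,0,.018])),r.as_quat(),speed=.15)
    arm.sleep(.3);h=arm.line_to(tip(M+F.apply([u,0,-.012])),speed=.02,threshold=4)
    arm.sleep(.2)
    p=np.array(readout.read_tool_pos())+R.from_quat(readout.read_ee_rot()).apply([0,0,.173])
    print(h,F.inv().apply(p-M),readout.read_force())
    arm.line_to(tip(M+F.apply([u,0,.018])),speed=.1)
    stat()
arm.line_to(tip(M+F.apply([.025,0,.1])),speed=.25)
fingers.gripper_open();stat()
```

```text
[ 0.2469  0.0082 -0.969 ] [-0.2469 -0.0082  0.969 ]
True [-0.025   0.      0.0021] [-0.1326 -0.0938  5.9269]
t 14.6 [ 0.4657 -0.1744  0.2262] [-0.0165  0.9921  0.002   0.1246] F [ 0.2901 -0.4145  0.6976] gap -0.0024190205410458327 0.0
True [0.025  0.     0.0014] [ 0.1347 -0.0707  4.9386]
t 16.7833 [ 0.5141 -0.1728  0.2386] [-0.0165  0.9921  0.002   0.1245] F [ 0.2409 -0.2205 -0.5613] gap 0.0007382140333548073 0.0
t 18.0417 [ 0.4938 -0.1734  0.3177] [-0.0164  0.9921  0.0023  0.1241] F [-0.1248  0.4348  0.3004] gap 0.99848245973843 0.0
```

Touch gives a slope of about 13.4° with the face's middle about 4 mm above my visual estimate. Next I pick up the slide.

Run:
```python
from h import *
r=down(6.4);g=np.array([.4907,.2655,.030])
arm.goto(tcp(g+[0,0,.09],r),r.as_quat())
print(arm.line_to(tcp(g,r),r.as_quat(),threshold=10));stat()
fingers.grab(60);stat()
arm.line_to(tcp(g+[0,0,.12],r),speed=.2);stat()
yaw,sl=1.9,13.4
r=down(yaw,sl);F=R.from_euler('ZY',[yaw,-sl],degrees=True);M=np.array([.537,-.172,.0505])
arm.goto(tcp(M+F.apply([0,0,.03+.06]),r),r.as_quat())
arm.line_to(tcp(M+F.apply([0,0,.03+.012]),r),r.as_quat(),speed=.12);arm.sleep(.4)
stat();print(readout.read_wrist_torque())
p,q=readout.read_tool_pos(),readout.read_ee_rot();cv2.imwrite("pics/w3.png",eyes.camera("wrist"))
s=eyes.camera("side");cv2.imwrite("pics/side3.png",s);cv2.imwrite("pics/top3.png",eyes.camera("top"))
w=cv2.imread("pics/w3.png")
o=onz("side",(0,0),0)
c=eyes.calibration("side");T=np.linalg.inv(c["cam_to_world"]);v=c["K"]@(T@np.r_[M,1])[:3];v=(v[:2]/v[2]).astype(int);print(v)
a=cv2.resize(s[v[1]-45:v[1]+45,v[0]-50:v[0]+50],None,fx=4.5,fy=4.5,interpolation=cv2.INTER_CUBIC)
b=cv2.resize(w[60:320,240:400],None,fx=405/260,fy=405/260,interpolation=cv2.INTER_CUBIC)[:405]
cv2.imwrite("pics/c6.png",np.hstack([a,b[:a.shape[0]]]))
```

```text
False
t 20.4167 [0.4911 0.2654 0.1856] [-0.0556  0.9985  0.0001  0.0004] F [0.3496 0.1546 0.5235] gap 1.0056735358444515 0.0
t 21.0833 [0.4907 0.2656 0.1853] [-0.0558  0.9984  0.0001  0.0001] F [-1.919  0.448  5.746] gap 0.12906227929553937 59.167959094047546
t 21.8333 [0.4903 0.2653 0.3041] [-0.0558  0.9984 -0.0002 -0.0006] F [-0.0454 -0.0111 -1.6032] gap 0.12999795077212142 58.36535453796387
t 24.4 [ 0.4914 -0.1736  0.2425] [-0.0164  0.993   0.0018  0.1169] F [ 1.2484 -1.2666 -1.8015] gap 0.13106372470101493 58.40159475803375
[0.0048 0.1546 0.0023]
[331 263]
```

View pics/c6.png

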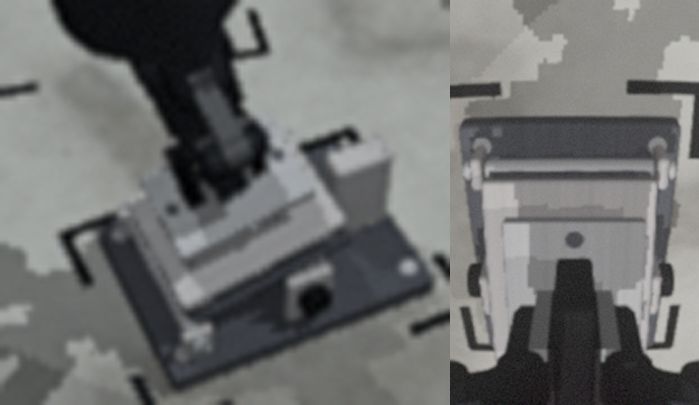

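The side and wrist views show the slide parallel above the face. In the wrist crop the slide is centred at column 574 and the face at 570, so about 1.5 mm towards -y. Now I check position along the slope and press.

Run:
```python
from h import *
yaw,sl=1.9,13.4
r=down(yaw,sl);F=R.from_euler('ZY',[yaw,-sl],degrees=True);M=np.array([.537,-.172,.0505])
p,q=readout.read_tool_pos(),readout.read_ee_rot()
def loc(u,v,h):
    o,d=wray((240+(u-450)/1.5577,60+v/1.5577),p,q);o=F.inv().apply(o-M);d=F.inv().apply(d);return o+d*(h-o[2])/d[2]
print("face low corners",loc(485,181,0),loc(655,181,0)," low front edge ",loc(485,175,0))
print("slide edge",loc(503,219,.012+.006),loc(645,219,.018))
w=cv2.imread("pics/w3.png",0);print(w[164:206,345])
```

```text
face low corners [-0.0405 -0.0306  0.    ] [-0.0406  0.0306  0.    ]  low front edge  [-0.0427 -0.0305  0.    ]
slide edge [-0.0322 -0.0218  0.018 ] [-0.0323  0.0247  0.018 ]
[130 133 141 149 144 118  81  66  61  66  81 103 130 136 142 142 145 145
 145 144 143 143 147 144 147 144 145 144 145 142 132 123 124 120 120 106
  94  91 112 133 140 140]
```

Run:
```python
from h import *
yaw,sl=1.9,13.4
M=np.array([.537,-.172,.0505])
def pose(h,sl):
    F=R.from_euler('ZY',[yaw,-sl],degrees=True);r=down(yaw,sl);return tcp(M+F.apply([0,-.0012,.03+h]),r),r.as_quat()
F=R.from_euler('ZY',[yaw,-sl],degrees=True)
def rd(n=8):
    f=[];m=[]
    for _ in range(n): f.append(readout.read_force());m.append(readout.read_wrist_torque());arm.sleep(.03)
    return F.inv().apply(np.mean(f,0)),F.inv().apply(np.mean(m,0))
arm.line_to(*pose(.010,sl),speed=.05);arm.sleep(.4);f0,m0=rd();print(f0,m0)
h=arm.line_to(pose(-.008,sl)[0],speed=.015,threshold=4);arm.sleep(.3)
r=R.from_quat(readout.read_ee_rot());g=np.array(readout.read_tool_pos())+r.apply([0,0,.185]);k=F.inv().apply(g-M)
f,m=rd();print(h,"face at",k,"dF",f-f0,"dM",m-m0,r.apply([0,0,1]))
z=k[2]
for i in range(4):
    if (f-f0)[2]>8.5: break
    z-=min(.002,(10-(f-f0)[2])/2500*.8)
    arm.line_to(pose(z,sl)[0],speed=.01);arm.sleep(.3);f,m=rd();print(z,"dF",f-f0,"dM",m-m0)
stat()
```

```text
[ 0.0109  0.1853 -1.0555] [0.0013 0.1686 0.0015]
True face at [-0.0001 -0.0012 -0.0018] dF [ 3.0184 -1.221   5.182 ] dM [-0.1263 -0.6686  0.0145] [ 0.2314  0.0078 -0.9728]
-0.003340026526289868 dF [ 1.5976 -1.1318  8.3863] dM [-0.2034 -0.4415 -0.0053]
-0.0038564123051218107 dF [ 1.4527 -1.2821  9.9339] dM [-0.1929 -0.4009  0.0238]
t 28.5 [ 0.495  -0.1746  0.2268] [-0.0164  0.9931  0.0022  0.1162] F [-0.5744 -1.5637  9.3698] gap 0.12600738994291213 59.892847537994385
```

Contact made at about 10 N, but the centre of pressure sits about 13 mm up-slope. I'll trim the pitch until the moment at the face vanishes.

Run:
```python
from h import *
yaw=1.9;M=np.array([.537,-.172,.0505])
def fr(sl): return R.from_euler('ZY',[yaw,-sl],degrees=True)
C=M+fr(13.4).apply([0,-.0012,-.00386])
f0w=fr(13.4).apply([.011,.185,-1.0555]);m0w=fr(13.4).apply([.0013,.1686,.0015])
def rd(sl,n=8):
    f=[];m=[]
    for _ in range(n): f.append(readout.read_force());m.append(readout.read_wrist_torque());arm.sleep(.03)
    f=fr(sl).inv().apply(np.mean(f,0)-f0w);m=fr(sl).inv().apply(np.mean(m,0)-m0w);mc=m-np.cross([0,0,-.185],f)
    print(sl,"F",f,"Mc",mc,"cop",-mc[1]/f[2],mc[0]/f[2],"actual",np.degrees(np.arctan2(*R.from_quat(readout.read_ee_rot()).apply([0,0,1])[[0,2]]*[1,-1])));return f,mc
rd(13.4)
for sl in(13.9,14.4,14.9):
    r=down(yaw,sl);arm.line_to(tcp(C+fr(sl).apply([0,0,.03]),r),r.as_quat(),speed=.01);arm.sleep(.4)
    f,mc=rd(sl)
    if -mc[1]/f[2]<.004: break
stat()
s=eyes.camera("side");cv2.imwrite("pics/side4.png",s)
```

```text
13.4 F [ 1.481  -1.2299 10.2346] Mc [ 0.0321 -0.1453 -0.0114] cop 0.01419991273512233 0.0031368535109559306 actual 13.341442118591319
13.9 F [ 2.3414 -0.9143  9.849 ] Mc [0.0674 0.264  0.0065] cop -0.02680258738398408 0.0068434944827397625 actual 13.888130082293904
t 29.7417 [ 0.4934 -0.1746  0.2265] [-0.0165  0.9925  0.002   0.1209] F [ 0.4106 -0.398   9.643 ] gap 0.13076802453267433 59.95837390422821
```

Run:
```python
from h import *
yaw=1.9;M=np.array([.537,-.172,.0505])
def fr(sl): return R.from_euler('ZY',[yaw,-sl],degrees=True)
C=M+fr(13.4).apply([0,-.0012,-.00386])
f0w=fr(13.4).apply([.011,.185,-1.0555]);m0w=fr(13.4).apply([.0013,.1686,.0015])
sl=13.6;r=down(yaw,sl);arm.line_to(tcp(C+fr(sl).apply([0,0,.03]),r),r.as_quat(),speed=.01);arm.sleep(.4)
f=[];m=[]
for _ in range(10): f.append(readout.read_force());m.append(readout.read_wrist_torque());arm.sleep(.03)
f=fr(sl).inv().apply(np.mean(f,0)-f0w);m=fr(sl).inv().apply(np.mean(m,0)-m0w);print(f,m-np.cross([0,0,-.185],f))
stat()
s=eyes.camera("side");cv2.imwrite("pics/c7.png",cv2.resize(s[205:320,260:400],None,fx=5,fy=5,interpolation=cv2.INTER_CUBIC))
```

```text
[ 1.3977 -0.8295  9.8769] [0.0363 0.0181 0.0025]
t 30.775 [ 0.4943 -0.1746  0.2267] [-0.0165  0.9928  0.002   0.1183] F [-0.7241 -0.7922  9.2556] gap 0.13344551526139717 59.93358850479126
```

View pics/c7.png

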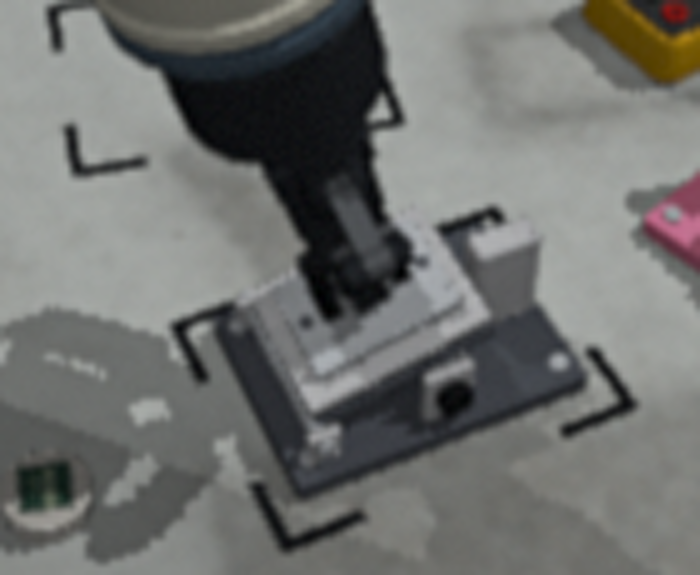

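The slide lies flush and centred on the face at about 9.9 N with almost no residual moment, and the stage stands inside the outline marks. I'm handing it in.

```bash
python3 -c "
from workcell import arm
print(arm.job_done())"
```

```text
the job is handed in; nothing more can be done
None
```

I slid the stage into the empty outline, about 2 mm and 1° off centre, and handed the job in still gripping the slide and pressing it flush on the middle of the slope (about 13.6°) with about 10 N.

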